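Clear the jammed check weight from the sample-tin chute

TASK

A chrome check weight has got stuck against the yellow bridge of the sloping sample-tin chute and holds back the three tins behind it. Lift that weight up out of the chute so that all the tins roll down past the bridge to the red end stop, and stand the weight upright on the middle of the scale's round pan, setting it down without a bang. The matching weight on the counter is not the one wanted.

Things in the scene. Friction and masses are not known exactly. Their poses are not given: they have to be found in the camera images.
- weight_mid (a point): Jammed chrome weight, 500 g: cylinder 38 mm across, 58 mm tall, topped by a 26 mm knob; 82 mm tall in all. Point: on its axis, 41 mm above its base; z: base to knob. It leans 7 degrees with the slope. Bridge edge on its downhill side and a tin uphill touch it: grip the cylinder from above across the chute (along chute x), lift straight up. An identical weight on the counter is not listed.
- chute: Fixed chute. Origin on the counter under its middle; y uphill, x across. Floor 42 mm wide, 45 mm high at the origin, falls 7 degrees to -y; rails 12 mm above it, 50 mm across outside, free space beside them. Yellow bridge: plate 42-48 mm above the floor, y -15 to -45 mm, 58 mm wide, posts at y -35 to -48: tins pass under it. Red end stop at y -167 mm; uphill end at y 170 mm.
- tin3_mid (a point): Centre of the last, uppermost of three silver tins with brass lids, each 36 mm in diameter, 38 mm long, 60 g, lying across the chute in a row behind the weight. They roll down freely once the weight is gone and rest in a row against the end stop; this one then lies about 74 mm to the -y side of the chute's origin.
- scale: Fixed white counter scale, 240 x 200 mm. Origin on the counter straight below the centre of its round steel pan; z up, display on the -x side. The pan is a flat disc 136 mm in diameter, top face 70 mm above the counter, and does not sink; the housing around it is 52 mm high.

How it is judged:
By the outcome, as a careful person would: the job done as asked, in the order asked, and still so for the second after the job is handed in, with the robot touching nothing.
It also fails if it takes over 40 s, if anything falls off the work surface, if the arm or the gripper's body presses on something with over 40 N, if the wrist force passes 120 N, or if a joint passes its speed limit or range.

ROBOT

A 7-joint arm with a two-finger parallel gripper is mounted at the origin on the work surface. World frame = base frame: x ahead of the robot, y to its left, z up, the work surface at z = 0. Lengths are in mm, angles in rad, forces in N, time in s.
With the tool pointing down it reaches from about 400 to 875 mm from the base axis. Payload 4.4 kg.
Tool frame: the origin (TCP) lies midway between the tips of the shut fingers; the grasp point (between the pads) lies 19 mm behind it (ctrl.pinch_z is the distance from the TCP to the grasp point, in mm); z points along the fingers, y is the line along which they close (so a half turn about z gives the same grasp; the last joint's range is limited). The gripper opens to 85 mm and grips with 20 to 120 N. Pads are 22 mm wide; open, the fingers measure 114 mm over their backs; the gripper's body (76 mm by 85 mm) begins 54 mm behind the grasp point. The pads swing forward as they close: fully open they stand 13 mm farther back than shut.
Start: joints at [1.251, 0.628, 0.038, 1.517, -0.027, 0.996, -0.02], TCP at [163.232, -629.184, 231.313] pointing down, gripper open.
Joint ranges: [-3.06, 3.06], [-0.37, 2.12], [-1.25, 1.32], [0.18, 2.47], [-1.1, 4.24], [0.23, 1.98], [-2.94, 2.94]. Speed limits (rad/s): [2.57, 2.57, 3.14, 3.14, 3.14, 3.14, 3.14].

INTERFACE

Orientations are given as [roll, pitch, yaw] about the fixed x, y, z axes, in that order (R = Rz(yaw) Ry(pitch) Rx(roll)).
In Python, from cell import read_state, cams, order, ctrl gives the robot as it stands.
- The arm moves only by the tool move_arm, never from a script. Its argument "targets" is text: rows parted by semicolons, each of 7 numbers parted by spaces: the gripper's target within -1 to 1 (fully open at 1, half-way at 0, shut at -1), then the shift along the tool's x, y, z in cm, then the turn, a rotation vector about the tool's x, y, z in degrees. A call has 1 to 5 rows; each row shifts and turns the commanded pose from where the row before left it, along the tool's axes as they then stand; what a row does not reach is not made up. A row lasts 1/12 s, in which the tool goes at most 41.7 mm and 7.16 degrees, less where a joint would pass 70% of its speed; a pose out of reach is approached as far as the arm can. A call with a gripper value outside its range is refused whole. The fingers move at their own pace and stop on an object; the grip force is fixed at half the most. Time passes only in rows, so rows that do not move let the fingers close. It gives the time, the measured TCP pose, the force, the opening and the grip force at its end, in the units of the state.
- read_state(): the state, without advancing time (a new reading comes with each control period).
- cams.get_image(name): name is "side" or "top"; returns a dict with "color" (420x560x3 uint8, red, green, blue), "fovy" (degrees; the focal length in pixels is half the picture's height over the tangent of half this angle, whatever the lens; pixels are square), "cx", "cy" (the principal point, pixels), "rvec" (rotation vector, rad) and "tvec" (3), from world to camera coordinates, as OpenCV has them. Camera axes: x right, y down, z forward; pixel columns grow to the right and rows downward; lengths in mm; the calibration is good to about 2 mm. A picture is of the moment at which its call begins. There is no depth.
- order.finish_job(): hands the job in; it is judged then, once.
The state is a dict: "clock": time; "qpos": joint angles; "qd": joint speeds; "tau": joint torques, N m; "eef_pos": TCP position; "tool_rot": TCP orientation; "force": force on the tool from outside, world axes, zero at the start; "torque": the same for the moment, N m; "width": finger opening in mm; "gripper_force": force on a finger pad.
Only numpy, scipy, OpenCV 4.12 (cv2) and the standard library are available. Lean on these libraries where they do the work, as an engineer would, in place of code of your own. Each camera call takes 0.05 s, during which the arm holds its last target. There are 200 camera calls.

## Working session

There is one attempt and no reset: what is moved stays moved. The work goes in short steps, Python scripts to look and compute and a tool call to move; the robot and the scene stay as the last step left them, time stands still between calls to the robot, and variables do not carry over. Pictures are saved under pics/ and viewed, at most 10 in all, crops included, and the job is handed in when it is done.

Besides the shell and the picture viewer there is one more tool, called after "Request:" in YAML: its name, and indented under it one key for each argument. move_arm: Moves the arm, as the interface text tells. Its arguments: {"type":"object","properties":{"targets":{"type":"string"}},"required":["targets"]}

```bash
mkdir -p pics; ls
cat > h.py <<'E'
import numpy as np, cv2
from cell import read_state, cams, order, ctrl
def get(n):
    d=cams.get_image(n); f=210/np.tan(np.radians(d['fovy'])/2)
    K=np.array([[f,0,d['cx']],[0,f,d['cy']],[0,0,1]]); R=cv2.Rodrigues(np.array(d['rvec'],float))[0]
    t=np.array(d['tvec'],float).ravel()
    return d['color'],K,R,t
def ray(c,px):
    _,K,R,t=c; d=R.T@np.linalg.solve(K,[px[0],px[1],1.]); return -R.T@t,d/np.linalg.norm(d)
def onz(c,px,z):
    o,d=ray(c,px); return o+d*(z-o[2])/d[2]
def proj(c,p):
    _,K,R,t=c; q=K@(R@np.array(p,float)+t); return q[:2]/q[2]
E
python3 - <<'E'
from h import *
s=read_state(); print({k:np.round(v,3) for k,v in s.items()}, ctrl.pinch_z)
for n in('side','top'):
    c=get(n); cv2.imwrite(f'pics/{n}0.png',c[0][...,::-1]); print(n,c[1][0,0],-c[2].T@c[3],c[2][2])
E
```

```text
pics
{'clock': np.float64(0.0), 'qpos': array([ 1.251,  0.629,  0.038,  1.518, -0.027,  0.996, -0.02 ]), 'qd': array([ 0.001, -0.001,  0.001, -0.001,  0.001, -0.001, -0.   ]), 'tau': array([ 1.0000e-03, -5.6340e+01,  1.2260e+00, -1.9345e+01,  1.1000e-02,
        1.0000e-02, -0.0000e+00]), 'eef_pos': array([ 163.052, -628.547,  230.377]), 'tool_rot': array([-3.14 ,  0.   ,  0.254]), 'force': array([0.174, 0.101, 0.246]), 'torque': array([ 0.024, -0.034, -0.034]), 'gripper_force': np.float64(0.0), 'width': np.float64(85.367)} 18.700000000000003
side 456.36661355939543 [318.91458392 738.0684465  733.49258216] [ 0.22607119 -0.7072749  -0.66981642]
top 381.1836511734375 [444.82571624   7.16208322 914.29287761] [ 0.1323307  -0.00952409 -0.99115986]
```

View pics/side0.png

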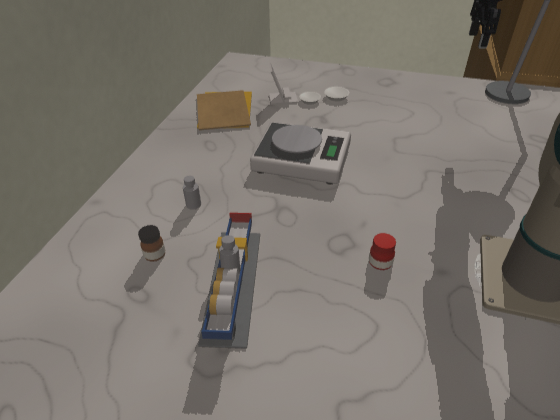

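View pics/top0.png

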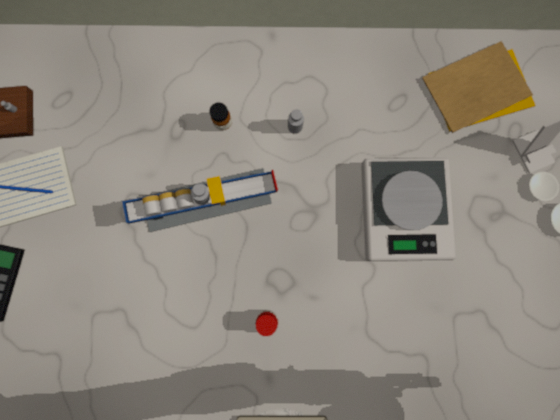

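The side view shows the jammed weight at about (229,247), the bridge at (232,243) and the pan at (297,140). In the top view the weight is at (200,192), the bridge at (216,190), the red stop at (274,181), the uphill end at (126,211) and the pan at (412,200). The spare weight is at (295,122). I'll zoom in on both views.

Run:
```python
from h import *
a=get('top');b=get('side')
def crop(c,x,y,w,h,s): return cv2.resize(c[0][y:y+h,x:x+w,::-1],None,fx=s,fy=s,interpolation=cv2.INTER_CUBIC)
t=crop(a,118,160,160,65,5); s=crop(b,195,205,64,60,5); s2=crop(a,360,150,96,60,5)
o=np.zeros((325+300,800,3),np.uint8); o[:325]=t; o[325:,:320]=s; o[325:,320:800]=s2
cv2.imwrite('pics/crop.png',o[:600])
# colour masks
for n,c in(('top',a),('side',b)):
    hsv=cv2.cvtColor(c[0],cv2.COLOR_RGB2HSV)
    for nm,lo,hi in(('yellow',(20,180,120),(32,255,255)),('blue',(105,120,40),(125,255,255)),('red',(0,180,80),(6,255,255))):
        m=cv2.inRange(hsv,lo,hi)
        for k in cv2.findContours(m,cv2.RETR_EXTERNAL,cv2.CHAIN_APPROX_NONE)[0]:
            if cv2.contourArea(k)>25: print(n,nm,cv2.contourArea(k),np.round(cv2.minAreaRect(k)[0],1),np.round(cv2.minAreaRect(k)[1:][0],1),cv2.minAreaRect(k)[2],cv2.boxPoints(cv2.minAreaRect(k)).round(1).tolist())
```

```text
top yellow 288.5 [215.1 190. ] [25.5 13.1] 78.69007110595703 [[206.1999969482422, 178.8000030517578], [219.0, 176.1999969482422], [224.0, 201.1999969482422], [211.1999969482422, 203.8000030517578]]
top yellow 314.5 [501.8 110.4] [10.1 64.5] 71.56504821777344 [[469.6000061035156, 115.80000305175781], [530.7999877929688, 95.4000015258789], [534.0, 105.0], [472.79998779296875, 125.4000015258789]]
top yellow 60.5 [515.1  63.2] [29.   4.5] 67.38013458251953 [[507.3999938964844, 50.70000076293945], [511.6000061035156, 48.900001525878906], [522.7000122070312, 75.69999694824219], [518.5999755859375, 77.4000015258789]]
top blue 101.0 [166.9 204.7] [22.  86.8] 80.53767395019531 [[122.30000305175781, 200.89999389648438], [207.89999389648438, 186.6999969482422], [211.60000610351562, 208.39999389648438], [125.9000015258789, 222.6999969482422]]
top blue 76.0 [ 25.5 188.8] [51.3  2.7] 5.5275397300720215 [[-0.20000000298023224, 187.60000610351562], [0.10000000149011612, 184.89999389648438], [51.20000076293945, 189.89999389648438], [50.900001525878906, 192.60000610351562]]
top red 357.0 [266.  323.5] [20.5 21.9] 45.0 [[251.0, 324.0], [266.5, 308.5], [281.0, 323.0], [265.5, 338.5]]
side yellow 45.0 [240. 242.] [ 8. 10.] 90.0 [[235.0, 238.0], [245.0, 238.0], [245.0, 246.0], [235.0, 246.0]]
side yellow 48.5 [248.8 100.4] [18.4  5.6] 77.47119140625 [[244.0, 92.0], [249.5, 90.80000305175781], [253.5, 108.80000305175781], [248.0, 110.0]]
side blue 28.5 [234.5 301.2] [17.7 73.8] 24.829345703125 [[211.0, 331.0], [242.0, 264.0], [258.1000061035156, 271.3999938964844], [227.10000610351562, 338.3999938964844]]
```

View pics/crop.png

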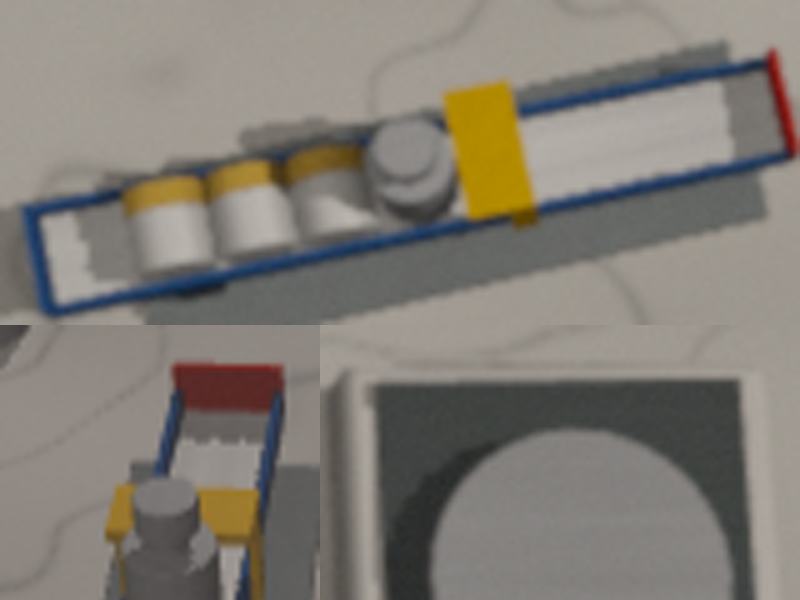

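The crops show the chute's uphill rail corners at crop (25,208) and (45,315), and the bridge corners at (445,90), (510,82), (537,218) and (470,218). The knob top is at (403,147) in the top crop and (165,495) in the side crop. The weight touches the bridge and tin 1.

```bash
cat > m.py <<'E'
from h import *
a=get('top');b=get('side')
T=lambda u,v:((u+.5)/5-.5+118,(v+.5)/5-.5+160)
S=lambda u,v:((u+.5)/5-.5+195,(v-325+.5)/5-.5+205)
def tri(p,q):
    o1,d1=ray(a,p);o2,d2=ray(b,q)
    s=np.linalg.lstsq(np.c_[d1,-d2],o2-o1,rcond=None)[0]
    A,B=o1+s[0]*d1,o2+s[1]*d2
    return (A+B)/2,np.linalg.norm(A-B)
E
python3 - <<'E'
from m import *
np.set_printoptions(precision=1,suppress=True)
u1,u2=onz(a,T(25,208),78),onz(a,T(45,315),78)
d1,d2=onz(a,T(773,55),37),onz(a,T(795,155),37)
print('up',u1,u2,np.linalg.norm(u1-u2),'down',d1,d2,np.linalg.norm(d1-d2))
um,dm=(u1+u2)/2,(d1+d2)/2
print('len',np.linalg.norm((um-dm)[:2]),'yaw_y',np.degrees(np.arctan2(*(um-dm)[[1,0]])))
br=[onz(a,T(*p),89.5) for p in((445,90),(510,82),(537,218),(470,218))]; print('bridge',np.array(br),np.mean(br,0))
k,e=tri(T(403,147),S(165,496)); print('knobtop',k,e)
print('spare knob')
# pan: dark/gray ellipse
g=cv2.cvtColor(a[0],cv2.COLOR_RGB2GRAY); roi=g[155:240,365:455]
m=(roi>105).astype(np.uint8)*255
for kk in cv2.findContours(m,cv2.RETR_LIST,cv2.CHAIN_APPROX_NONE)[0]:
    if 1800<cv2.contourArea(kk)<4200:
        e=cv2.fitEllipse(kk); c=np.array(e[0])+[365,155]; print('pan',e,c,onz(a,c,70), 'edge d',np.linalg.norm(onz(a,c+[e[1][0]/2,0],70)-onz(a,c,70)))
print(g[200,375:450:4])
hsv=cv2.cvtColor(b[0],cv2.COLOR_RGB2HSV)
E
```

```text
up [576.1 354.   78. ] [528.6 342.4  78. ] 48.88225729083691 down [657.7  24.6  37. ] [610.   13.9  37. ] 48.96290109390705
len 338.817938411338 yaw_y 103.9148448532541
bridge [[628.1 168.   89.5]
 [631.9 139.5  89.5]
 [571.3 126.1  89.5]
 [571.1 155.3  89.5]] [600.6 147.2  89.5]
knobtop [595.8 177.8 126.2] 0.7269786169439961
spare knob
pan ((44.01522445678711, 39.819149017333984), (77.10542297363281, 81.95817565917969), 122.5302963256836) [409.  194.8] [ 596.1 -285.    70. ] edge d 87.33959271393346
[ 45  47 127 130 130 130 129 127 129 128 129 128 128 127 129 130 130  70
 145]
```

Run:
```python
from m import *
np.set_printoptions(precision=1,suppress=True)
g=cv2.cvtColor(a[0],cv2.COLOR_RGB2GRAY)
m=np.zeros_like(g); m[162:233,372:447]=((g>105)&(g<140))[162:233,372:447]*255
m=cv2.morphologyEx(m,cv2.MORPH_OPEN,np.ones((7,7)))
k=max(cv2.findContours(m,cv2.RETR_EXTERNAL,cv2.CHAIN_APPROX_NONE)[0],key=cv2.contourArea)
h=np.array([onz(a,p,70) for p in k[:,0].astype(float)])[:,:2].astype(np.float32)
print(cv2.fitEllipse(h),cv2.contourArea(k)); print(cv2.minEnclosingCircle(h))
```

```text
((584.1380004882812, -290.7958679199219), (131.52052307128906, 134.94766235351562), 65.73593139648438) 2691.5
((581.6976318359375, -287.9690856933594), 71.1130142211914)
```

Request:
move_arm:
  targets: "1 4.1 0 0 0 0 -3.6;1 4.1 0 0 0 0 -3.6;1 4.1 0 0 0 0 -3.6;1 4.1 0 0 0 0 -3.6;1 4.1 0 0 0 0 -3.6"

```text
clock: 0.82
eef_pos: [354.7, -553.0, 231.3]
tool_rot: [3.141, -0.0, 0.571]
force: [0.4, -0.7, -0.1]
width: 85.3
gripper_force: 0.0
```

Request:
move_arm:
  targets: "1 4.1 0 0 0 0 -3.6;1 4.1 0 0 0 0 -3.6;1 4.1 0 0 0 0 -3.6;1 4.1 0 0 0 0 -3.6;1 4.1 0 0 0 0 -3.6"

```text
clock: 1.23
eef_pos: [511.5, -421.9, 231.4]
tool_rot: [3.141, 0.0, 0.885]
force: [0.3, -1.2, 0.5]
width: 85.3
gripper_force: 0.0
```

Request:
move_arm:
  targets: "1 4.1 0 0 0 0 -3.6;1 4.1 0 0 0 0 -3.6;1 4.1 0 0 0 0 -3.6;1 4.1 0 0 0 0 -3.6;1 4.1 0 0 0 0 -3.6"

```text
clock: 1.65
eef_pos: [620.0, -248.8, 231.3]
tool_rot: [3.141, 0.0, 1.199]
force: [0.8, 0.1, -0.2]
width: 85.7
gripper_force: 0.0
```

Request:
move_arm:
  targets: "1 4.1 0 0 0 0 -3.6;1 4.1 0 0 0 0 -3.6;1 4.1 0 0 0 0 -3.6;1 4.1 0 0 0 0 -3.6;1 4.1 0 0 0 0 -3.6"

```text
clock: 2.07
eef_pos: [669.8, -50.7, 231.3]
tool_rot: [3.141, 0.0, 1.513]
force: [0.7, -0.5, 0.3]
width: 85.2
gripper_force: 0.0
```

Request:
move_arm:
  targets: "1 4.1 0 0 0 0 -3.6;1 4.1 0 0 0 0 -3.6;1 4.1 0 0 0 0 -3.6;1 3 0 0 0 0 -3.6;1 0 0 0 0 0 0"

```text
clock: 2.48
eef_pos: [663.0, 111.5, 231.7]
tool_rot: [3.141, -0.008, 1.776]
force: [-0.2, 1.2, -0.3]
width: 85.5
gripper_force: 0.0
```

```bash
cat > go.py <<'E'
from h import *
from scipy.spatial.transform import Rotation as Ro
def rot(yaw,lean):  # tool x along chute y (yaw deg of chute y), leaning with slope
    y=np.array([np.cos(np.radians(yaw)),np.sin(np.radians(yaw)),0]); l=np.radians(lean)
    z=-np.cos(l)*np.array([0,0,1])+np.sin(l)*y
    x=np.cos(l)*y+np.sin(l)*np.array([0,0,1])
    return Ro.from_matrix(np.c_[x,np.cross(z,x),z])
def delta(p,R):
    s=read_state(); R0=Ro.from_euler('xyz',s['tool_rot'])
    print('t',s['clock'],'pos',np.round(s['eef_pos'],1),'rot',np.round(np.degrees(s['tool_rot']),2),'F',np.round(s['force'],1),'w',round(float(s['width']),1))
    print('shift cm in tool now',np.round(R0.inv().apply(np.array(p)-s['eef_pos'])/10,2),'after turn',np.round(R.inv().apply(np.array(p)-s['eef_pos'])/10,2),'turn deg',np.round((R0.inv()*R).as_rotvec(degrees=True),2))
E
python3 - <<'E'
from go import *
delta((594,184.2,63.5),rot(103.6,7))
E
```

```text
t 2.4833 pos [663.  111.5 231.7] rot [179.96  -0.45 101.75] F [-0.2  1.2 -0.3] w 85.5
shift cm in tool now [ 8.39 -5.29 16.88] after turn [ 6.58 -5.   17.75] turn deg [ 0.16  6.55 -1.84]
```

Request:
move_arm:
  targets: "1 0 0 0 0.2 6.5 -1.8;1 3.3 -2.5 0 0 0 0;1 3.3 -2.5 0 0 0 0;1 0 0 4.1 0 0 0;1 0 0 4 0 0 0"

```text
clock: 2.9
eef_pos: [600.5, 164.4, 161.0]
tool_rot: [3.136, -0.115, 1.796]
force: [0.4, -0.2, -0.5]
width: 85.4
gripper_force: 0.0
```

Request:
move_arm:
  targets: "1 0 0 0 0 0 0;1 0 0 0 0 0 0;1 0 0 0 0 0 0"

```text
clock: 3.15
eef_pos: [601.2, 161.6, 159.9]
tool_rot: [3.141, -0.113, 1.792]
force: [0.1, -0.3, 1.2]
width: 85.3
gripper_force: 0.0
```

Run:
```python
from go import *
delta((594,184.2,63.5),rot(103.6,7))
a=get('top');b=get('side')
def crop(c,x,y,w,h,s): return cv2.resize(c[0][y:y+h,x:x+w,::-1],None,fx=s,fy=s,interpolation=cv2.INTER_CUBIC)
cv2.imwrite('pics/pre.png',np.hstack([crop(a,140,140,100,100,4),crop(b,180,180,100,100,4)]))
```

```text
t 3.15 pos [601.2 161.6 159.9] rot [179.98  -6.49 102.68] F [ 0.1 -0.3  1.2] w 85.3
shift cm in tool now [ 1.25 -0.21  9.84] after turn [ 1.17 -0.17  9.85] turn deg [ 0.13  0.51 -0.92]
```

View pics/pre.png

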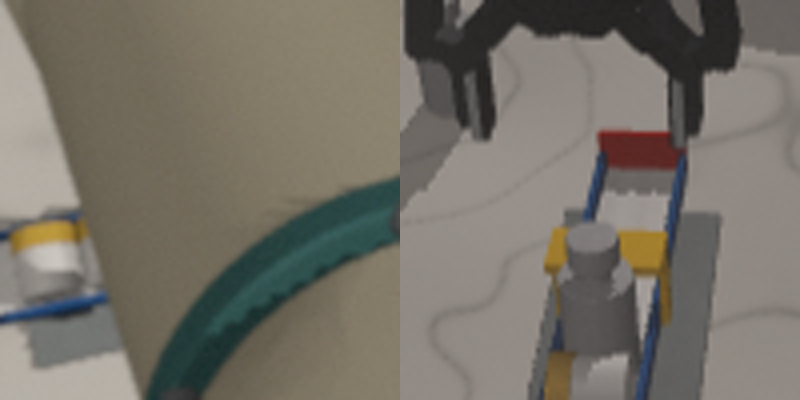

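The side view shows the open fingers above the weight, with tips at crop (482,135) and (685,145) and the knob at (593,235). The top view is blocked by the arm. Next I'll centre and go down.

Request:
move_arm:
  targets: "1 0 0 0 0.1 0.5 -0.9;1 1.2 -0.2 0 0 0 0;1 0 0 2.5 0 0 0;1 0 0 2 0 0 0;1 0 0 0 0 0 0"

```text
clock: 3.67
eef_pos: [590.9, 179.0, 112.7]
tool_rot: [-3.135, -0.123, 1.81]
force: [0.5, -0.7, -1.9]
width: 85.3
gripper_force: 0.0
```

Run:
```python
from go import *
delta((594,184.2,63.5),rot(103.6,7))
b=get('side')
def crop(c,x,y,w,h,s): return cv2.resize(c[0][y:y+h,x:x+w,::-1],None,fx=s,fy=s,interpolation=cv2.INTER_CUBIC)
s=read_state(); R=Ro.from_euler('xyz',s['tool_rot']); im=b[0].copy()
# where TCP will be & axis above, for check
for h in (0,82-18): print(proj(b,np.array([594,184.2,63.5])+R.apply([0,0,-h])))
cv2.imwrite('pics/pre2.png',crop(b,170,170,120,100,5))
```

```text
t 3.6667 pos [590.9 179.  112.7] rot [-179.6    -7.03  103.69] F [ 0.5 -0.7 -1.9] w 85.3
shift cm in tool now [-0.18  0.46  4.94] after turn [-0.17  0.43  4.94] turn deg [-0.41 -0.03  0.09]
[230.25474644 263.76746713]
[227.80112721 238.08433093]
```

View pics/pre2.png

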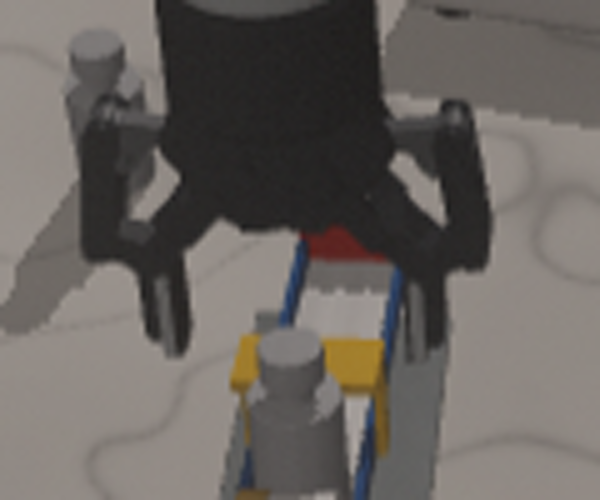

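The knob top is seen at (228,239), against (227.8,238.1) predicted, so the target holds. Next I correct the side offset, descend and close.

Request:
move_arm:
  targets: "1 -0.2 0.4 0 -0.4 0 0;1 0 0 1.6 0 0 0;1 0 0 1.6 0 0 0;1 0 0 1 0 0 0;1 0 0 0 0 0 0"

```text
clock: 4.13
eef_pos: [596.5, 182.3, 72.5]
tool_rot: [3.138, -0.122, 1.809]
force: [0.3, -0.2, -0.4]
width: 85.1
gripper_force: 0.0
```

Run:
```python
from go import *
delta((594,184.2,63.5),rot(103.6,7))
```

```text
t 4.1333 pos [596.5 182.3  72.5] rot [179.78  -7.   103.63] F [ 0.3 -0.2 -0.4] w 85.1
shift cm in tool now [ 0.13 -0.2   0.92] after turn [ 0.13 -0.2   0.92] turn deg [ 0.22 -0.    0.03]
```

Request:
move_arm:
  targets: "1 0.1 -0.2 0.5 0 0 0;1 0 0 0.4 0 0 0;1 0 0 0 0 0 0;1 0 0 0 0 0 0"

```text
clock: 4.47
eef_pos: [594.8, 184.1, 64.8]
tool_rot: [3.136, -0.122, 1.809]
force: [-0.0, -0.3, 0.1]
width: 85.3
gripper_force: 0.0
```

Run:
```python
from go import *
delta((594,184.2,63.5),rot(103.6,7))
b=get('side')
def crop(c,x,y,w,h,s): return cv2.resize(c[0][y:y+h,x:x+w,::-1],None,fx=s,fy=s,interpolation=cv2.INTER_CUBIC)
cv2.imwrite('pics/pre3.png',crop(b,170,190,120,100,5))
```

```text
t 4.4667 pos [594.8 184.1  64.8] rot [179.66  -7.   103.65] F [-0.  -0.3  0.1] w 85.3
shift cm in tool now [ 0.01 -0.07  0.14] after turn [ 0.01 -0.07  0.14] turn deg [ 0.34 -0.    0.05]
```

View pics/pre3.png

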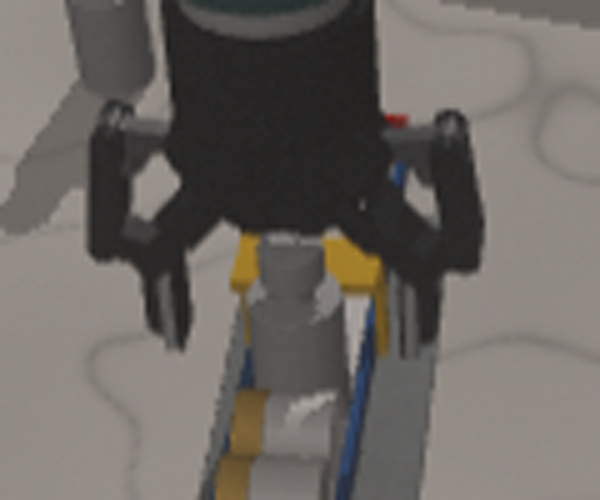

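The fingers straddle the weight evenly, with inner faces at crop 185 and 400 and the weight at about 297. Closing now.

Request:
move_arm:
  targets: "0 0 0 0 0 0 0;0 0 0 0 0 0 0;-1 0 0 0 0 0 0;-1 0 0 0 0 0 0;-1 0 0 0 0 0 0"

```text
clock: 4.93
eef_pos: [594.5, 183.9, 64.8]
tool_rot: [3.136, -0.122, 1.809]
force: [0.2, -1.1, 3.5]
width: 36.4
gripper_force: 60.2
```

Request:
move_arm:
  targets: "-1 0 0 0 0 0 0;-1 0 0 0 0 0 0;-1 0 0 0 0 0 0"

```text
clock: 5.18
eef_pos: [594.5, 183.9, 64.8]
tool_rot: [3.136, -0.122, 1.809]
force: [-1.1, -0.8, 6.1]
width: 36.8
gripper_force: 60.4
```

Request:
move_arm:
  targets: "-1 0 0 -0.3 0 0 0;-1 0 0 -0.6 0 0 0;-1 0.1 0 -1 0 0 0;-1 0.1 0 -1.2 0 0 0;-1 0.1 0 -1.2 0 0 0"

```text
clock: 5.6
eef_pos: [594.8, 181.8, 108.5]
tool_rot: [3.136, -0.122, 1.809]
force: [0.3, 0.0, -4.3]
width: 37.1
gripper_force: 60.5
```

Request:
move_arm:
  targets: "-1 0.2 0 -1.5 0 0 0;-1 0.2 0 -2 0 0 0;-1 0.2 0 -2.5 0 0 0;-1 0 0 -2.5 0 0 0;-1 0 0 -1.5 0 0 0"

```text
clock: 6.02
eef_pos: [597.0, 176.1, 211.6]
tool_rot: [3.131, -0.122, 1.81]
force: [1.4, 0.6, -5.0]
width: 37.2
gripper_force: 60.6
```

Request:
move_arm:
  targets: "-1 0 0 0 0 0 0;-1 0 0 0 0 0 0"

```text
clock: 6.18
eef_pos: [596.2, 175.6, 208.9]
tool_rot: [3.134, -0.122, 1.809]
force: [-1.3, -0.6, -5.3]
width: 36.4
gripper_force: 60.7
```

Run:
```python
from go import *
delta((584,-290.5,200),rot(75,0))
b=get('side')
cv2.imwrite('pics/lift.png',cv2.resize(b[0][150:350,150:310,::-1],None,fx=3,fy=3))
```

```text
t 6.1833 pos [596.2 175.6 208.9] rot [179.54  -6.99 103.65] F [-1.3 -0.6 -5.3] w 36.4
shift cm in tool now [-44.78 -12.15  -4.69] after turn [-45.34  10.88   0.89] turn deg [-1.3  -6.96 28.59]
```

View pics/lift.png

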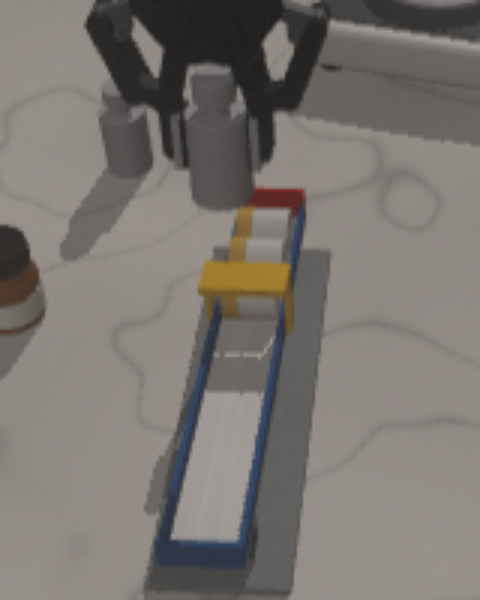

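The weight hangs in the grip, with its knob at crop (210,80). The tins have rolled under the bridge towards the red stop at (275,205). I'll bring the tool upright and swing to the scale.

Request:
move_arm:
  targets: "-1 0 0 0 0.2 -3.5 0;-1 0 0 0 0.2 -3.5 0;-1 -1.5 0 0 0 0 1.3;-1 -3 0.2 0 0 0 2.7;-1 -4 0.2 0 0 0 3.6"

```text
clock: 6.65
eef_pos: [614.8, 98.1, 206.1]
tool_rot: [-3.138, -0.004, 1.683]
force: [1.9, 0.1, -4.5]
width: 37.0
gripper_force: 60.5
```

Request:
move_arm:
  targets: "-1 -4 0.2 0 0 0 3.6;-1 -4 0.2 0 0 0 3.6;-1 -4 0.2 0 0 0 3.6;-1 -4 0.2 0 0 0 3.6;-1 -4 0.2 0 0 0 3.6"

```text
clock: 7.07
eef_pos: [621.4, -107.8, 205.7]
tool_rot: [-3.138, -0.0, 1.359]
force: [0.7, 0.8, -4.4]
width: 36.9
gripper_force: 60.5
```

Request:
move_arm:
  targets: "-1 -4 0.2 0 0 0 3.6;-1 -4 0.2 0 0 0 3.6;-1 -3 0.2 0 0 0 2.7;-1 -1.5 0.2 0 0 0 1.3;-1 0 0 0 0 0 0"

```text
clock: 7.48
eef_pos: [592.3, -234.7, 205.8]
tool_rot: [-3.137, 0.005, 1.158]
force: [-0.6, -0.8, -4.2]
width: 36.6
gripper_force: 60.6
```

Request:
move_arm:
  targets: "-1 0 0 0 0 0 0;-1 0 0 0 0 0 0"

```text
clock: 7.65
eef_pos: [595.6, -226.2, 206.7]
tool_rot: [-3.138, -0.001, 1.169]
force: [0.0, 0.3, -4.5]
width: 37.0
gripper_force: 60.5
```

Run:
```python
from go import *
s=read_state()
delta((584,-290.5,130),rot(np.degrees(s['tool_rot'][2]),0))
```

```text
t 7.65 pos [ 595.6 -226.2  206.7] rot [-1.7981e+02 -8.0000e-02  6.6970e+01] F [ 0.   0.3 -4.5] w 37.0
shift cm in tool now [-6.38  1.48  7.65] after turn [-6.37  1.45  7.67] turn deg [-0.19 -0.08  0.  ]
```

Request:
move_arm:
  targets: "-1 -1.6 0.3 0 -0.2 0 0;-1 -2.4 0.6 0 0 0 0;-1 -2.4 0.6 2 0 0 0;-1 0 0 3.2 0 0 0;-1 0 0 2.4 0 0 0"

```text
clock: 8.07
eef_pos: [583.9, -293.7, 130.1]
tool_rot: [3.14, 0.001, 1.166]
force: [-0.6, 1.0, -5.1]
width: 36.9
gripper_force: 60.9
```

Request:
move_arm:
  targets: "-1 0 0 0 0 0 0;-1 0 0 0 0 0 0"

```text
clock: 8.23
eef_pos: [584.1, -290.5, 130.4]
tool_rot: [-3.14, -0.001, 1.17]
force: [0.4, 0.8, -4.2]
width: 36.8
gripper_force: 61.1
```

Run:
```python
from go import *
s=read_state()
delta((584,-290.5,90),rot(np.degrees(s['tool_rot'][2]),0))
a=get('top');b=get('side')
p=s['eef_pos']
print('base centre px expected',proj(b,[p[0],p[1],p[2]-19]),'pan c',proj(b,[584,-290.5,70]),'pan x+-',[proj(b,[584+d,-290.5+e,70]).round(1) for d,e in((68,0),(-68,0),(0,68),(0,-68))])
cv2.imwrite('pics/over.png',np.hstack([cv2.resize(b[0][90:190,240:360,::-1],None,fx=3.9,fy=3.9,interpolation=cv2.INTER_CUBIC)[:390],cv2.resize(b[0][200:300,195:265,::-1],None,fx=3.9,fy=3.9)[:390]]))
```

```text
t 8.2333 pos [ 584.1 -290.5  130.4] rot [-1.7991e+02 -6.0000e-02  6.7020e+01] F [ 0.4  0.8 -4.2] w 36.8
shift cm in tool now [-0.01 -0.    4.04] after turn [-0.   -0.01  4.04] turn deg [-0.09 -0.06  0.  ]
base centre px expected [297.29844547 123.59458602] pan c [297.11935957 137.1088297 ] pan x+- [array([273.1, 133.6]), array([321.8, 140.7]), array([290.4, 150.7]), array([303.4, 124.5])]
```

View pics/over.png

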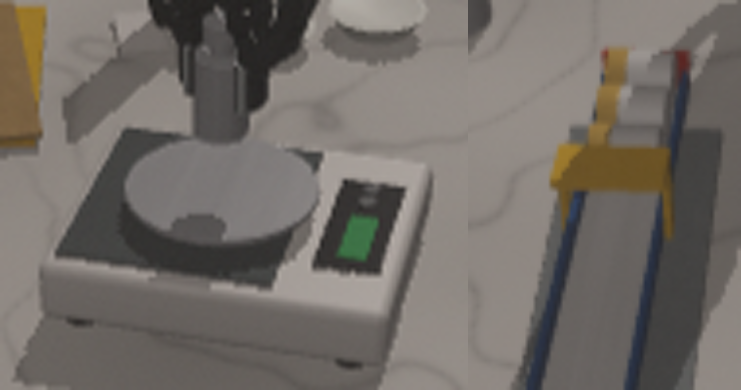

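All the tins are at the red stop. The weight hangs over the pan. In the side view the pan is about 1 px lower than predicted, so I'll check its centre there, along with the height of the weight's base.

Run:
```python
from go import *
np.set_printoptions(precision=1,suppress=True)
b=get('side'); g=cv2.cvtColor(b[0],cv2.COLOR_RGB2GRAY)
for c in (285,297,309): print(c,'rows118-158',g[118:158,c])
for r in (132,139,146): print(r,'cols265-330',g[r,265:330])
```

```text
285 rows118-158 [140 138 140 140 140 131  83  76 102 119 119 119 118 119 120 119 118 118
 119 120 121 122 122 121 121 121 121 112  84  84  83  84  85  69  52  50
  50  50  51  49]
297 rows118-158 [ 77  77  77  77  76  77  77  79  99 123 121 121 120 121 120 120 120 119
 120 119 119 119 121 122 122 122 124 122 124 116  87  99 124 113  77  57
  50  51  50  52]
309 rows118-158 [130 125 128 132 134 135 136 135 131 126 124 124 123 124 123 125 126 125
 125 125 126 125 126 125 126 127 126 126 125 126 126 117  75  57  51  51
  52  50  51  57]
132 cols265-330 [138 100  69  67  67  66  67  67  73 101 120 119 117 118 118 117 118 117
 118 119 120 118 119 121 122 120 120 120 121 122 120 120 120 120 120 121
 121 121 124 123 123 123 123 123 123 124 124 125 125 126 128 127 128 130
 106  70  72 158 159 158 159 159 160 159 160]
139 cols265-330 [ 66  66  68  68  67  68  70 105 116 117 116 117 118 117 118 119 118 119
 119 120 122 122 121 120 119 119 119 120 120 120 120 119 119 122 122 124
 123 124 125 123 124 125 126 126 125 125 126 127 129 129 131 130 129 128
 129 130 120 141 160 159 159 121  51  52  52]
146 cols265-330 [ 67  67  67  67  66  63  50  50  51  52  61  81 100 113 119 121 121 121
 121 112  84  83  82  84  82  83  84  83  82  82  85 114 124 124 124 124
 126 126 126 126 125 124 126 126 125 127 129 129 129 129 122 117  85  85
 105 127 160 160 152  71  52  52  52  52  70]
```

Run:
```python
from go import *
from scipy.optimize import least_squares
np.set_printoptions(precision=1,suppress=True)
b=get('side')
P=[(297,151.4),(285,150.8),(309,149.3),(271.7,139),(273.6,132),(318.9,132),(321.5,139),(276.2,146),(285,125.6)]
Q=np.array([onz(b,p,70)[:2] for p in P]); print(Q)
print(least_squares(lambda v:np.hypot(*(Q-v[:2]).T)-v[2],[584,-290,68]).x)
print(least_squares(lambda v:np.hypot(*(Q-v).T)-68,[584,-290]).x)
for h in(13,16,19,22): print(h,[proj(b,[584.1+19*np.sin(t),-290.5+19*np.cos(t),130.4-h])[1].round(1) for t in(-.3,0,-.6)])
```

```text
[[ 566.6 -224. ]
 [ 597.3 -218.4]
 [ 539.  -241.7]
 [ 647.4 -263.3]
 [ 652.9 -298.6]
 [ 533.3 -331.4]
 [ 518.6 -298.7]
 [ 625.8 -233.9]
 [ 632.1 -339.4]]
[ 586.  -288.5   67.9]
[ 586.  -288.6]
13 [np.float64(125.3), np.float64(125.2), np.float64(125.1)]
16 [np.float64(126.3), np.float64(126.2), np.float64(126.1)]
19 [np.float64(127.3), np.float64(127.2), np.float64(127.1)]
22 [np.float64(128.4), np.float64(128.2), np.float64(128.1)]
```

Both views agree on the pan centre, about (585,-289.5). I'll lower the weight, slowly near contact.

Request:
move_arm:
  targets: "-1 0.1 -0.1 1.2 0 0 0;-1 0 0 1.2 0 0 0;-1 0 0 0.8 0 0 0;-1 0 0 0.4 0 0 0;-1 0 0 0 0 0 0"

```text
clock: 8.85
eef_pos: [582.4, -291.8, 93.7]
tool_rot: [-3.14, 0.001, 1.166]
force: [0.4, 0.6, -4.9]
width: 37.1
gripper_force: 61.1
```

Request:
move_arm:
  targets: "-1 0 0 0.1 0 0 0;-1 0 0 0.1 0 0 0;-1 0 0 0 0 0 0;-1 0 0 0 0 0 0"

```text
clock: 9.18
eef_pos: [583.9, -292.4, 94.0]
tool_rot: [3.139, 0.001, 1.166]
force: [0.1, 0.1, -4.6]
width: 36.6
gripper_force: 61.1
```

Request:
move_arm:
  targets: "-1 0.3 0 0.1 0 0 0;-1 0 0 0.1 0 0 0;-1 0 0 0.1 0 0 0;-1 0 0 0 0 0 0;-1 0 0 0 0 0 0"

```text
clock: 9.6
eef_pos: [584.8, -289.5, 90.6]
tool_rot: [3.14, 0.001, 1.166]
force: [-0.0, -0.2, -4.3]
width: 36.4
gripper_force: 61.1
```

Request:
move_arm:
  targets: "-1 0 0 0.1 0 0 0;-1 0 0 0 0 0 0;-1 0 0 0.1 0 0 0;-1 0 0 0 0 0 0"

```text
clock: 9.93
eef_pos: [585.0, -289.6, 89.7]
tool_rot: [3.139, 0.001, 1.166]
force: [-2.1, 1.1, 3.4]
width: 36.9
gripper_force: 62.1
```

The weight is touching the pan lightly. Releasing it, then retreating straight up.

Request:
move_arm:
  targets: "-1 0 0 0 0 0 0;0.2 0 0 0 0 0 0;0.5 0 0 0 0 0 0;1 0 0 0 0 0 0;1 0 0 0 0 0 0"

```text
clock: 10.35
eef_pos: [585.2, -289.6, 88.7]
tool_rot: [3.139, 0.001, 1.166]
force: [-0.6, 0.8, 0.4]
width: 82.5
gripper_force: 0.0
```

Request:
move_arm:
  targets: "1 0 0 0 0 0 0;1 0 0 0 0 0 0;1 0 0 -1 0 0 0;1 0 0 -2 0 0 0;1 0 0 -3 0 0 0"

```text
clock: 10.77
eef_pos: [583.0, -288.6, 147.4]
tool_rot: [-3.138, 0.001, 1.167]
force: [1.3, -0.8, 0.4]
width: 85.3
gripper_force: 0.0
```

Request:
move_arm:
  targets: "1 0 0 -3 0 0 0;1 0 0 -3 0 0 0;1 0 0 -2 0 0 0;1 0 0 0 0 0 0;1 0 0 0 0 0 0"

```text
clock: 11.18
eef_pos: [585.4, -289.6, 230.8]
tool_rot: [3.136, 0.001, 1.166]
force: [0.5, 0.5, -0.5]
width: 85.3
gripper_force: 0.0
```

Run:
```python
from go import *
b=get('side')
s=read_state();print(s['clock'],s['eef_pos'],s['force'])
print(proj(b,[585,-289.5,70]),proj(b,[585,-289.5,152]))
cv2.imwrite('pics/end.png',np.hstack([cv2.resize(b[0][60:190,240:360,::-1],None,fx=4,fy=4,interpolation=cv2.INTER_CUBIC),cv2.resize(b[0][180:310,195:265,::-1],None,fx=4,fy=4)]))
```

```text
11.2333 [ 584.44007582 -289.20886045  229.11477533] [ 0.0467493  -0.07094573 -1.18178091]
[296.66528952 137.24842203] [297.07874129 109.85388074]
```

View pics/end.png

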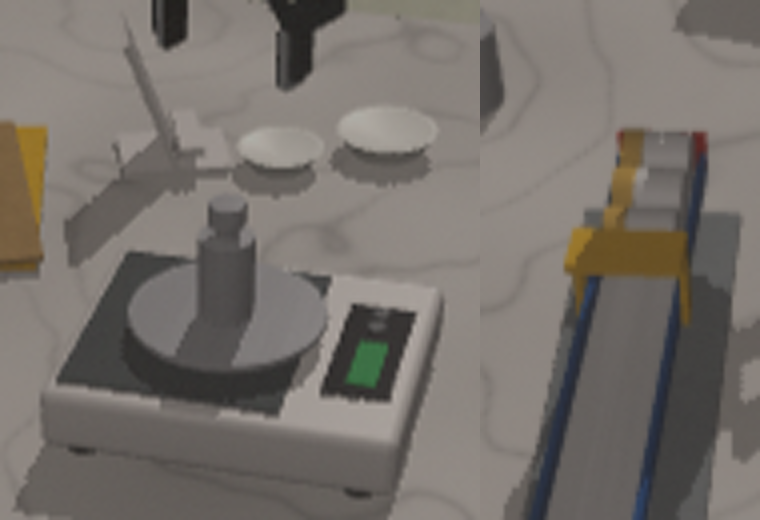

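The weight stands upright in the middle of the pan, with its base at about crop (226,310). The tins rest against the red stop and the gripper is clear.

```bash
python3 -c "
from cell import order; print(order.finish_job())"
```

```text
the job is handed in; nothing more can be done
None
```

The jammed weight is out of the chute and standing upright on the middle of the scale's pan, set down gently; all three tins have rolled to the red stop, and I handed the job in at about 11 s with the gripper clear.

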